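Find the rattling tin

TASK

One of the three sealed green-lidded tins rattles because a brass ball has come loose in it: find out which by shaking them, and stack the two silent ones squarely, one on the other, on the red-lidded stock tin, setting them down rather than dropping them. Then pick up the rattling tin, hold it out level about 15 cm above the cork mat, over its middle, and finish while still holding it there. Leave the pliers, the ferrule and the reed cap alone.

Things in the scene. Friction and masses are not known exactly. Their poses are not given: they have to be found in the camera images.
- tin_1: one of 3 sealed tins, green lid, bare sides, 110 x 60 x 40 mm (x, y, z), 0.26-0.32 kg; origin: centre of underside, z up. In one of the 3 (not told by look, weight or name) a 0.16 kg brass ball rolls 67 mm along the tin's x if shaken or tipped over 10 deg, and stays at that end: held level by the middle, the load's moment about the tin's y differs by 0.1 N m between ends. The others are packed
- tin_2: one of 3 sealed tins, green lid, bare sides, 110 x 60 x 40 mm (x, y, z), 0.26-0.32 kg; origin: centre of underside, z up. In one of the 3 (not told by look, weight or name) a 0.16 kg brass ball rolls 67 mm along the tin's x if shaken or tipped over 10 deg, and stays at that end: held level by the middle, the load's moment about the tin's y differs by 0.1 N m between ends. The others are packed
- tin_3: one of 3 sealed tins, green lid, bare sides, 110 x 60 x 40 mm (x, y, z), 0.26-0.32 kg; origin: centre of underside, z up. In one of the 3 (not told by look, weight or name) a 0.16 kg brass ball rolls 67 mm along the tin's x if shaken or tipped over 10 deg, and stays at that end: held level by the middle, the load's moment about the tin's y differs by 0.1 N m between ends. The others are packed
- stock_tin: tin with a red flat lid and bare sides, the bottom of the column: 110 x 60 x 40 mm (its own x, y, z), 0.6 kg, loose on the bench; origin at the centre of its underside, x along its length, z up. It stands to the left or the right of the green tins; the pliers lie on the other side
- mat: square cork mat fixed near the far edge of the bench, 120 x 120 x 4 mm; origin at the centre of its underside, on the bench
- pliers: steel round-nose pliers with red grips lying flat, 145 x 45 x 10 mm, jaws towards its own +x; origin near their middle at bench level; to be left alone
- ferrule: nickel-silver chanter ferrule, a ring 28 mm across and 24 mm high, standing; origin at the centre of its underside; to be left alone
- reed_cap: black ebony reed cap, a turned cone-topped cylinder 30 mm across and 60 mm high, standing; origin at the centre of its underside; to be left alone
There are look-alikes about, which are no part of the job. What is shaped like the tin_3 but orange or white is not meant. Leave any orange look-alike of the tin_1 alone.

How it is judged:
On the way, in this order (a step that is already met when the one before it is completed fails the run):
1. both silent tins stand squarely stacked on the red stock tin, released (((distance between loose_c0 and tin_1 below 0.06 m and ((z of tin_2 in the frame of stock_tin between 0.034 and 0.046 m and horizontal distance between each of tin_2, tin_3 and stock_tin below 0.012 m and angle between the x axis of each of tin_2, tin_3 and the x axis of stock_tin, either way round below 0.14 rad and linear speed of each of tin_2, tin_3 below 0.03 m/s and contact force between each of tin_2, tin_3 and the fingers below 0.1 N and z of tin_3 in the frame of stock_tin between 0.074 and 0.086 m) or (z of tin_3 in the frame of stock_tin between 0.034 and 0.046 m and horizontal distance between each of tin_3, tin_2 and stock_tin below 0.012 m and angle between the x axis of each of tin_3, tin_2 and the x axis of stock_tin, either way round below 0.14 rad and linear speed of each of tin_3, tin_2 below 0.03 m/s and contact force between each of tin_3, tin_2 and the fingers below 0.1 N and z of tin_2 in the frame of stock_tin between 0.074 and 0.086 m))) or (distance between loose_c0 and tin_2 below 0.06 m and ((z of tin_1 in the frame of stock_tin between 0.034 and 0.046 m and horizontal distance between each of tin_1, tin_3 and stock_tin below 0.012 m and angle between the x axis of each of tin_1, tin_3 and the x axis of stock_tin, either way round below 0.14 rad and linear speed of each of tin_1, tin_3 below 0.03 m/s and contact force between each of tin_1, tin_3 and the fingers below 0.1 N and z of tin_3 in the frame of stock_tin between 0.074 and 0.086 m) or (z of tin_3 in the frame of stock_tin between 0.034 and 0.046 m and horizontal distance between each of tin_3, tin_1 and stock_tin below 0.012 m and angle between the x axis of each of tin_3, tin_1 and the x axis of stock_tin, either way round below 0.14 rad and linear speed of each of tin_3, tin_1 below 0.03 m/s and contact force between each of tin_3, tin_1 and the fingers below 0.1 N and z of tin_1 in the frame of stock_tin between 0.074 and 0.086 m))) or (distance between loose_c0 and tin_3 below 0.06 m and ((z of tin_1 in the frame of stock_tin between 0.034 and 0.046 m and horizontal distance between each of tin_1, tin_2 and stock_tin below 0.012 m and angle between the x axis of each of tin_1, tin_2 and the x axis of stock_tin, either way round below 0.14 rad and linear speed of each of tin_1, tin_2 below 0.03 m/s and contact force between each of tin_1, tin_2 and the fingers below 0.1 N and z of tin_2 in the frame of stock_tin between 0.074 and 0.086 m) or (z of tin_2 in the frame of stock_tin between 0.034 and 0.046 m and horizontal distance between each of tin_2, tin_1 and stock_tin below 0.012 m and angle between the x axis of each of tin_2, tin_1 and the x axis of stock_tin, either way round below 0.14 rad and linear speed of each of tin_2, tin_1 below 0.03 m/s and contact force between each of tin_2, tin_1 and the fingers below 0.1 N and z of tin_1 in the frame of stock_tin between 0.074 and 0.086 m))))), for 0.3 s.
2. the rattling tin is lifted clear of the bench (((distance between loose_c0 and tin_1 below 0.06 m and height (world z) of tin_1 above 0.05 m and contact force between tin_1 and the fingers above 2 N) or (distance between loose_c0 and tin_2 below 0.06 m and height (world z) of tin_2 above 0.05 m and contact force between tin_2 and the fingers above 2 N) or (distance between loose_c0 and tin_3 below 0.06 m and height (world z) of tin_3 above 0.05 m and contact force between tin_3 and the fingers above 2 N))), for 0.2 s.
At the end, for the whole second after the job is handed in: Both silent tins stacked on the red tin, within 12 mm and 8 degrees of it, not touched by the fingers; the rattling tin held still in the fingers, its middle within 45 mm of the mat's middle, underside 90 to 220 mm above the bench, level within 10 degrees (((distance between loose_c0 and tin_1 below 0.06 m and ((z of tin_2 in the frame of stock_tin between 0.034 and 0.046 m and horizontal distance between each of tin_2, tin_3 and stock_tin below 0.012 m and angle between the x axis of each of tin_2, tin_3 and the x axis of stock_tin, either way round below 0.14 rad and linear speed of each of tin_2, tin_3 below 0.03 m/s and contact force between each of tin_2, tin_3 and the fingers below 0.1 N and z of tin_3 in the frame of stock_tin between 0.074 and 0.086 m) or (z of tin_3 in the frame of stock_tin between 0.034 and 0.046 m and horizontal distance between each of tin_3, tin_2 and stock_tin below 0.012 m and angle between the x axis of each of tin_3, tin_2 and the x axis of stock_tin, either way round below 0.14 rad and linear speed of each of tin_3, tin_2 below 0.03 m/s and contact force between each of tin_3, tin_2 and the fingers below 0.1 N and z of tin_2 in the frame of stock_tin between 0.074 and 0.086 m)) and height (world z) of tin_1 between 0.09 and 0.22 m and horizontal distance between tin_1 and mat below 0.045 m and angle between tin_1's own z axis and vertical below 0.17 rad and linear speed of tin_1 below 0.05 m/s and contact force between tin_1 and the fingers above 2 N) or (distance between loose_c0 and tin_2 below 0.06 m and ((z of tin_1 in the frame of stock_tin between 0.034 and 0.046 m and horizontal distance between each of tin_1, tin_3 and stock_tin below 0.012 m and angle between the x axis of each of tin_1, tin_3 and the x axis of stock_tin, either way round below 0.14 rad and linear speed of each of tin_1, tin_3 below 0.03 m/s and contact force between each of tin_1, tin_3 and the fingers below 0.1 N and z of tin_3 in the frame of stock_tin between 0.074 and 0.086 m) or (z of tin_3 in the frame of stock_tin between 0.034 and 0.046 m and horizontal distance between each of tin_3, tin_1 and stock_tin below 0.012 m and angle between the x axis of each of tin_3, tin_1 and the x axis of stock_tin, either way round below 0.14 rad and linear speed of each of tin_3, tin_1 below 0.03 m/s and contact force between each of tin_3, tin_1 and the fingers below 0.1 N and z of tin_1 in the frame of stock_tin between 0.074 and 0.086 m)) and height (world z) of tin_2 between 0.09 and 0.22 m and horizontal distance between tin_2 and mat below 0.045 m and angle between tin_2's own z axis and vertical below 0.17 rad and linear speed of tin_2 below 0.05 m/s and contact force between tin_2 and the fingers above 2 N) or (distance between loose_c0 and tin_3 below 0.06 m and ((z of tin_1 in the frame of stock_tin between 0.034 and 0.046 m and horizontal distance between each of tin_1, tin_2 and stock_tin below 0.012 m and angle between the x axis of each of tin_1, tin_2 and the x axis of stock_tin, either way round below 0.14 rad and linear speed of each of tin_1, tin_2 below 0.03 m/s and contact force between each of tin_1, tin_2 and the fingers below 0.1 N and z of tin_2 in the frame of stock_tin between 0.074 and 0.086 m) or (z of tin_2 in the frame of stock_tin between 0.034 and 0.046 m and horizontal distance between each of tin_2, tin_1 and stock_tin below 0.012 m and angle between the x axis of each of tin_2, tin_1 and the x axis of stock_tin, either way round below 0.14 rad and linear speed of each of tin_2, tin_1 below 0.03 m/s and contact force between each of tin_2, tin_1 and the fingers below 0.1 N and z of tin_1 in the frame of stock_tin between 0.074 and 0.086 m)) and height (world z) of tin_3 between 0.09 and 0.22 m and horizontal distance between tin_3 and mat below 0.045 m and angle between tin_3's own z axis and vertical below 0.17 rad and linear speed of tin_3 below 0.05 m/s and contact force between tin_3 and the fingers above 2 N))); the arm keeps its last pose, push and grip.
It fails at once if the pliers, ferrule or reed cap are disturbed (moved more than 20 mm) (distance of any of pliers, ferrule, reed_cap from where it was at the start of the episode above 0.02 m).
It fails at once if a tin is dropped (falls free by more than about 15 mm) ((contact force between tin_1 and anything else below 0.3 N and linear speed of tin_1 above 0.55 m/s) or (contact force between tin_2 and anything else below 0.3 N and linear speed of tin_2 above 0.55 m/s) or (contact force between tin_3 and anything else below 0.3 N and linear speed of tin_3 above 0.55 m/s)).
It also fails if it takes over 72 s, if anything falls off the work surface, if the arm or the gripper's body presses on something with over 40 N, if the wrist force passes 120 N, or if a joint passes its speed limit or range.

ROBOT

A 6-joint arm with a two-finger parallel gripper is mounted at the origin on the work surface. World frame = base frame: x ahead of the robot, y to its left, z up, the work surface at z = 0. Lengths are in m, angles in rad, forces in N, time in s.
With the tool pointing down it reaches from about 0.225 to 0.875 m from the base axis. Payload 3.4 kg.
Tool frame: the origin (TCP) lies at the very end of the fingers, on their centre line; the grasp point (between the pads) lies behind it (manip.tcp_to_grasp is the z of the grasp point in the tool frame, in m); z points along the fingers, y is the direction in which the jaws open and shut (so a half turn about z gives the same grasp; the last joint's range is limited). The gripper opens to 85 mm and grips with 20 to 120 N. Pads are 22 mm wide; open, the fingers measure 114 mm over their backs; the gripper's body (76 mm by 85 mm) begins 54 mm behind the grasp point. The pads swing forward as they close: fully open they stand 13 mm farther back than shut.
Start: joints at [1.171, 0.276, 1.505, -0, 1.361, -0.121], TCP at [0.158, 0.553, 0.231] pointing down, gripper open.
Joint ranges: [-2.89, 2.89], [-0.75, 2.08], [0.22, 2.7], [-1.18, 4.32], [0.11, 2.71], [-2.7, 2.7]. Speed limits (rad/s): [2.57, 2.57, 3.14, 3.14, 3.14, 3.14].

INTERFACE

Orientations are given as a unit quaternion [w, x, y, z].
In Python, from rig import manip, eyes gives the robot as it stands.
- The arm moves only by the tool servo_tool, never from a script. Its argument "increments" is a list of rows, each an object with "slide": the shift along the tool's x, y, z in m, a list of three; "spin": the turn about the tool's z in degrees. A call has 1 to 8 rows; each row shifts and turns the commanded pose from where the row before left it, along the tool's axes as they then stand; what a row does not reach is not made up. A row lasts 1/10 s, in which the tool goes at most 50 mm and 8.59 degrees, less where a joint would pass 70% of its speed; a pose out of reach is approached as far as the arm can. A call is refused whole if a number of a shift passes 0.05 or a number of a turn 8.59, either way. A call with a gripper value outside its range is refused whole. "hand" is the opening, from 0 (shut) to 1 (fully open), set as the call begins (left out, the last holds). The fingers move at their own pace and stop on an object; "newtons" is the grip in N (left out, the last holds). Time passes only in rows, so rows that do not move let the fingers close. It gives the time, the measured TCP pose, the force and the opening at its end, in the units of the state.
- manip.get_state(): the state, without advancing time (a new reading comes with each control period).
- eyes.get_image(name): name is "side" or "top" or "wrist"; returns the picture (400x640x3 uint8, blue, green, red); there is no depth.
- eyes.calibration(name): a dict with "fx", "fy", "cx", "cy" (pixels), "k1" (the pictures are not rectified: a ray, as slopes to the right and down, at radius r is drawn at 1 + k1 r^2 times it, then the intrinsics apply), "rvec" (rotation vector, rad) and "tvec" (3), from world to camera coordinates, as OpenCV has them; the wrist camera has in their place "hand_eye" (4x4, takes a point from camera to tool coordinates, whose origin is the TCP and whose axes are the flange's). Camera axes: x right, y down, z forward; pixel columns grow to the right and rows downward; lengths in m; the calibration is good to about 2 mm. A picture is of the moment at which its call begins: read the wrist's pose just before it. calibration takes no time and is no camera call.
- manip.sign_off(): hands the job in, once; it reports no verdict.
The state is a dict: "clock": time; "qpos": joint angles; "qd": joint speeds; "effort": joint torques, N m; "position": TCP position; "ee_rot": TCP orientation; "contact_force": force on the tool from outside, world axes, zero at the start; "moment": the same for the moment, N m; "width": finger opening in m.
Only numpy, scipy, OpenCV 4.12 (cv2) and the standard library are available. Lean on these libraries where they do the work, as an engineer would, in place of code of your own. Each camera call takes 0.05 s, during which the arm holds its last target.

## Working session

There is one attempt and no reset: what is moved stays moved. The work goes in short steps, Python scripts to look and compute and a tool call to move; the robot and the scene stay as the last step left them, time stands still between calls to the robot, and variables do not carry over. Pictures are saved under pics/ and viewed, and the job is handed in when it is done.

Besides the shell and the picture viewer there is one more tool, called after "Request:" in YAML: its name, and indented under it one key for each argument. servo_tool: Moves the arm, as the interface text tells. Its arguments: {"type":"object","properties":{"increments":{"type":"array","items":{"type":"object","properties":{"slide":{"type":"array","items":{"type":"number"}},"spin":{"type":"number"}}}},"hand":{"type":"number"},"newtons":{"type":"number"}},"required":["increments"]}

```bash
ls; mkdir -p pics
python3 - <<'E'
from rig import manip, eyes
import cv2
print(manip.get_state()); print(manip.tcp_to_grasp)
for n in ["side","top","wrist"]:
    c=eyes.calibration(n); print(n,c)
    cv2.imwrite(f"pics/{n}0.png",eyes.get_image(n))
E
```

```text
pics
{'clock': 0.0, 'qpos': array([ 1.17105126e+00,  2.76614094e-01,  1.50613061e+00,  1.84882623e-06,
        1.36073297e+00, -1.20999017e-01]), 'qd': array([ 1.47068207e-03,  1.82695458e-04, -5.33129263e-05,  5.49298384e-04,
        7.57237109e-05,  1.08761698e-03]), 'effort': array([ 2.06687626e-03, -4.16783416e+01, -2.45806789e+01, -2.80708491e-04,
        1.13067072e-02,  1.92092187e-05]), 'position': array([0.1580047 , 0.55230578, 0.23042985]), 'ee_rot': array([-2.43513704e-04,  1.38922377e-01,  9.90302825e-01, -9.10510875e-04]), 'contact_force': array([0.10484051, 0.51163217, 0.60709198]), 'moment': array([-0.0138087 , -0.00298507, -0.03288468]), 'width': 0.0856154581782354}
-0.0187
side {'fx': 383.32039368857465, 'fy': 383.32039368857465, 'cx': 321.5972677358642, 'cy': 203.0961964594161, 'k1': 0.017819450109912375, 'rvec': array([ 0.81471129, -2.64560021,  0.99974779]), 'tvec': array([0.39270272, 0.25323318, 0.72071548])}
top {'fx': 368.9787961317371, 'fy': 368.9787961317371, 'cx': 318.90271413019667, 'cy': 193.86194495612705, 'k1': -0.028799254366204376, 'rvec': array([ 2.20555457, -2.16301932,  0.12401619]), 'tvec': array([-0.03235847,  0.46659623,  1.07143133])}
wrist {'fx': 311.8769543244776, 'fy': 311.8769543244776, 'cx': 316.6892378901664, 'cy': 196.7273204325995, 'k1': -0.031569030840174574, 'hand_eye': array([[-9.89018059e-04, -9.65651708e-01, -2.59838028e-01,
         6.65567385e-02],
       [ 9.99999467e-01, -8.77985186e-04, -5.43375575e-04,
         2.00693370e-04],
       [ 2.96577613e-04, -2.59838426e-01,  9.65652062e-01,
        -1.43247705e-01],
       [ 0.00000000e+00,  0.00000000e+00,  0.00000000e+00,
         1.00000000e+00]])}
```

View pics/top0.png

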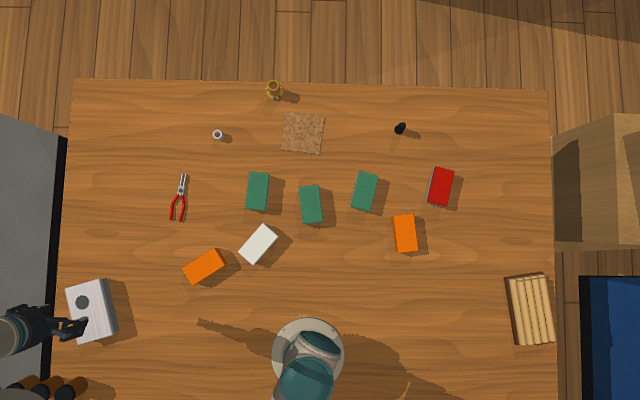

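View pics/side0.png

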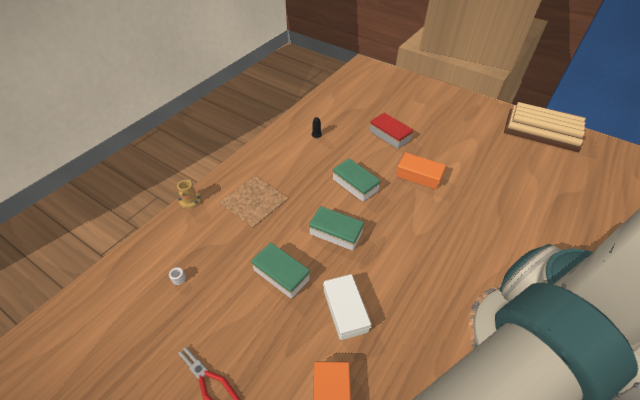

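View pics/wrist0.png

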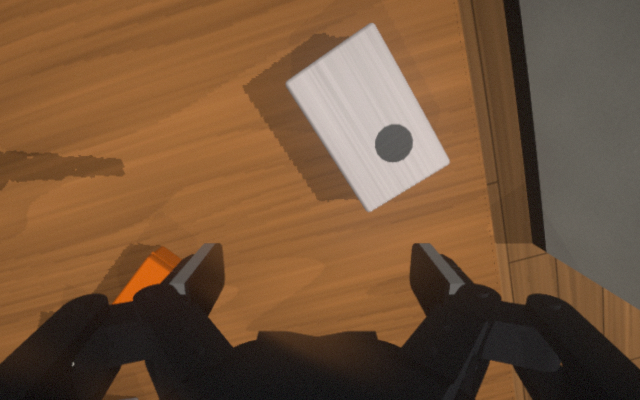

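The top view shows three green tins around (257,191), (311,204) and (364,191), and the red tin at (439,187). The mat is at (303,133), the pliers at (179,198), the ferrule at (217,134) and the cap at (400,128). Orange and white decoys sit nearer the robot. Next I'll measure positions.

```bash
cat > h.py <<'E'
from rig import manip, eyes
import cv2, numpy as np
from scipy.spatial.transform import Rotation as R
def cam(name, st=None):
    c=eyes.calibration(name)
    K=np.array([[c['fx'],0,c['cx']],[0,c['fy'],c['cy']],[0,0,1]])
    d=np.array([c['k1'],0,0,0.])
    if name!='wrist':
        Rm=cv2.Rodrigues(c['rvec'])[0]; t=c['tvec']
        return K,d,Rm.T,-Rm.T@t
    q=st['ee_rot']; Rt=R.from_quat([q[1],q[2],q[3],q[0]]).as_matrix()
    H=c['hand_eye']
    return K,d,Rt@H[:3,:3],Rt@H[:3,3]+st['position']
def rays(px,name,z,st=None):
    K,d,Rc,C=cam(name,st)
    u=cv2.undistortPoints(np.array(px,float).reshape(-1,1,2),K,d)[:,0]
    w=np.c_[u,np.ones(len(u))]@Rc.T
    s=(z-C[2])/w[:,2]
    return C+w*s[:,None]
def mask(img,col):
    h=cv2.cvtColor(img,cv2.COLOR_BGR2HSV)
    r={'green':[((60,70,50),(95,255,255))],'red':[((0,190,90),(4,255,255)),((172,150,60),(180,255,255))]}[col]
    m=0
    for a,b in r: m=m|cv2.inRange(h,a,b)
    return m
def tins(img,col,name,z=0.04,st=None,minA=300):
    m=mask(img,col); out=[]
    for c in cv2.findContours(m,cv2.RETR_EXTERNAL,cv2.CHAIN_APPROX_NONE)[0]:
        if cv2.contourArea(c)<minA: continue
        P=rays(c.reshape(-1,2),name,z,st)[:,:2]
        (cx,cy),(w,h),a=cv2.minAreaRect((P*1000).astype(np.float32))
        if w<h: w,h,a=h,w,a+90
        a=(a+90)%180-90
        out.append((cx/1000,cy/1000,w,h,a,c.reshape(-1,2).mean(0).round()))
    return out
E
python3 - <<'E'
from h import *
for n in ['top','side']:
    img=cv2.imread(f'pics/{n}0.png')
    for col in ['green','red']:
        for t in tins(img,col,n): print(n,col,*[x if i==5 else round(float(x),4) for i,x in enumerate(t)])
print(rays([[303,133],[217,134],[400,128],[179,198],[405,233]],'top',0.0).round(3))
print(rays([[254,199],[177,276],[317,134]],'side',0.0).round(3))
E
```

```text
top green -0.0533 0.0021 143.0934 114.761 -89.4484 [306. 381.]
top green 0.4358 0.0016 107.1701 57.324 8.6238 [310. 204.]
top green 0.471 0.1574 106.8563 57.5538 -4.4984 [257. 191.]
top green 0.4773 -0.1551 107.1028 57.3944 -13.4151 [364. 191.]
top red 0.4964 -0.3811 108.1094 60.0099 -13.3876 [440. 186.]
side green -0.0571 -0.0756 293.3227 204.9568 73.8617 [568. 318.]
side green 0.4681 0.1594 109.5072 59.7704 -4.287 [280. 267.]
side green 0.4326 0.0042 108.0611 61.7457 8.6543 [337. 224.]
side green 0.4744 -0.1516 110.0466 61.6896 -13.4645 [356. 176.]
[[ 0.656  0.029  0.   ]
 [ 0.647  0.291  0.   ]
 [ 0.679 -0.271  0.   ]
 [ 0.448  0.397  0.   ]
 [ 0.356 -0.285  0.   ]]
[[ 0.657  0.027  0.   ]
 [ 0.647  0.281  0.   ]
 [ 0.673 -0.27   0.   ]]
```

```bash
cat >> h.py <<'E'
def pose():
    s=manip.get_state(); q=s['ee_rot']; M=R.from_quat([q[1],q[2],q[3],q[0]]).as_matrix()
    return s,M
def plan(x,y,z,tinang):
    s,M=pose(); phi=np.degrees(np.arctan2(M[1,0],M[0,0]))
    d=(tinang-phi+90)%180-90
    M2=R.from_euler('z',d,degrees=True).as_matrix()@M
    sl=M2.T@(np.array([x,y,z])-s['position'])
    print('t',round(s['clock'],2),'spin',round(-d,2),'slide after spin(mm)',(1000*sl).round(1),'norm',round(float(np.linalg.norm(sl))*1000),'q6',s['qpos'][5].round(2),'tilt',M[:,2].round(3))
E
python3 -c "
from h import *
plan(.4695,.158,.2,-4.4)"
```

```text
t 0.15 spin -11.57 slide after spin(mm) [-340.8 -369.3   31.1] norm 503 q6 -0.12 tilt [-0.001 -0.001 -1.   ]
```

Request:
servo_tool:
  increments:
    - {"slide": [0, 0, 0], "spin": -5.8}
    - {"slide": [0, 0, 0], "spin": -5.8}
    - {"slide": [-0.028, -0.031, 0.003], "spin": 0}
    - {"slide": [-0.028, -0.031, 0.003], "spin": 0}
    - {"slide": [-0.028, -0.031, 0.003], "spin": 0}
    - {"slide": [-0.028, -0.031, 0.003], "spin": 0}
    - {"slide": [-0.028, -0.031, 0.003], "spin": 0}
    - {"slide": [-0.028, -0.031, 0.003], "spin": 0}
  hand: 1
  newtons: 70

```text
clock: 0.95
position: [0.3121, 0.3531, 0.2131]
ee_rot: [0.0, 0.038, 0.999, -0.0]
contact_force: [0.6, 0.4, -0.3]
width: 0.086
```

Request:
servo_tool:
  increments:
    - {"slide": [-0.028, -0.031, 0.003], "spin": 0}
    - {"slide": [-0.028, -0.031, 0.003], "spin": 0}
    - {"slide": [-0.028, -0.031, 0.003], "spin": 0}
    - {"slide": [-0.028, -0.031, 0.003], "spin": 0}
    - {"slide": [-0.028, -0.031, 0.003], "spin": 0}
    - {"slide": [-0.02, -0.02, 0.0], "spin": 0}
    - {"slide": [0, 0, 0], "spin": 0}

```text
clock: 1.65
position: [0.4602, 0.1652, 0.1979]
ee_rot: [0.001, 0.04, 0.999, -0.001]
contact_force: [-0.7, -0.6, 0.6]
width: 0.0853
```

```bash
python3 -c "
from h import *
plan(.4695,.158,.006,-4.4)
s=manip.get_state(); im=eyes.get_image('wrist'); cv2.imwrite('pics/w1.png',im)
for t in tins(im,'green','wrist',.04,s): print(t)"
```

```text
t 1.65 spin -0.22 slide after spin(mm) [ -9.7  -6.3 192. ] norm 192 q6 -1.29 tilt [ 0.001 -0.001 -1.   ]
(0.47686306762695313, -0.14874269104003907, 110.33578491210938, 60.55430221557617, -13.964431762695312, array([ 24., 220.]))
(0.46296044921875, 0.1579726104736328, 91.43159484863281, 57.725460052490234, -4.681571960449219, array([310., 183.]))
(0.43449761962890626, 0.0033962020874023437, 106.85963439941406, 61.6353759765625, 8.86629867553711, array([151., 168.]))
```

View pics/w1.png

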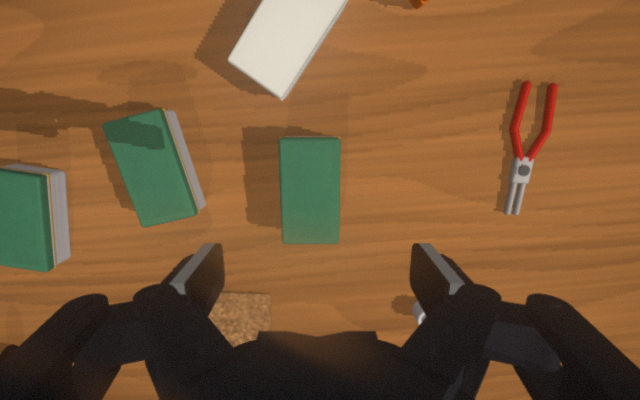

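The wrist view shows tin A centred between the fingers, with its lid spanning px (280–340, 137–243). I'll check the lid corners by ray.

```bash
python3 -c "
from h import *
s=manip.get_state()
print(rays([[280,138],[339,138],[280,243],[339,243],[310,190.5]],'wrist',.04,s).round(4))"
```

```text
[[0.4123 0.1355 0.04  ]
 [0.4169 0.1916 0.04  ]
 [0.5196 0.1236 0.04  ]
 [0.5246 0.1849 0.04  ]
 [0.466  0.1596 0.04  ]]
```

Request:
servo_tool:
  increments:
    - {"slide": [-0.0088, -0.0057, 0.03], "spin": 0}
    - {"slide": [0, 0, 0.04], "spin": 0}
    - {"slide": [0, 0, 0.04], "spin": 0}
    - {"slide": [0, 0, 0.04], "spin": 0}
    - {"slide": [0, 0, 0.03], "spin": 0}
    - {"slide": [0, 0, 0.012], "spin": 0}
    - {"slide": [0, 0, 0], "spin": 0}

```text
clock: 2.4
position: [0.4634, 0.1622, 0.0044]
ee_rot: [-0.003, 0.038, 0.999, -0.0]
contact_force: [-0.7, 0.1, -0.4]
width: 0.0854
```

Request:
servo_tool:
  increments:
    - {"slide": [0, 0, 0], "spin": 0}
    - {"slide": [0, 0, 0], "spin": 0}
    - {"slide": [0, 0, 0], "spin": 0}
    - {"slide": [0, 0, 0], "spin": 0}
    - {"slide": [0, 0, 0], "spin": 0}
    - {"slide": [0, 0, 0], "spin": 0}
    - {"slide": [0, 0, 0], "spin": 0}
  hand: 0

```text
clock: 3.1
position: [0.467, 0.162, 0.0078]
ee_rot: [0.001, 0.038, 0.999, 0.0]
contact_force: [0.0, 0.5, 7.2]
width: 0.0589
```

Request:
servo_tool:
  increments:
    - {"slide": [0, 0, -0.01], "spin": 0}
    - {"slide": [0, 0, -0.02], "spin": 0}
    - {"slide": [0, 0, -0.03], "spin": 0}
    - {"slide": [0, 0, -0.03], "spin": 0}
    - {"slide": [0, 0, -0.02], "spin": 0}
    - {"slide": [0, 0, -0.01], "spin": 0}
    - {"slide": [0, 0, 0], "spin": 0}
    - {"slide": [0, 0, 0], "spin": 0}

```text
clock: 3.9
position: [0.4653, 0.1613, 0.1256]
ee_rot: [-0.001, 0.038, 0.999, -0.0]
contact_force: [0.4, 0.6, -3.2]
width: 0.0587
```

```bash
cat >> h.py <<'E'
def mom():
    s,M=pose(); 
    print('F',s['contact_force'].round(2),'M world',s['moment'].round(3),'M tool',(M.T@s['moment']).round(3),'eff',s['effort'].round(3),'w',s['width'].round(4))
E
python3 -c "
from h import *
mom();plan(.4695,.158,.006,-4.4)"
```

```text
Traceback (most recent call last):
  File "h.py", line 47, in mom
    print('F',s['contact_force'].round(2),'M world',s['moment'].round(3),'M tool',(M.T@s['moment']).round(3),'eff',s['effort'].round(3),'w',s['width'].round(4))
                                                                                                                                            ^^^^^^^^^^^^^^^^
AttributeError: 'float' object has no attribute 'round'
```

```bash
sed -i "s/s\['width'\].round(4)/round(s['width'],4)/" h.py; python3 -c "
from h import *
mom();plan(.4695,.158,.006,-4.4)"
```

```text
F [ 0.41  0.57 -3.21] M world [-0.041  0.051  0.083] M tool [ 0.045  0.048 -0.083] eff [ 1.1000e-02 -3.8075e+01 -2.2459e+01 -1.0000e-03 -7.0000e-02  0.0000e+00] w 0.0587
t 3.9 spin 0.02 slide after spin(mm) [ -4.7  -3.  119.6] norm 120 q6 -1.3 tilt [-0.002 -0.    -1.   ]
```

Request:
servo_tool:
  increments:
    - {"slide": [0, 0, 0]}
    - {"slide": [0, 0, 0]}

```text
$.increments[0]: bad value
```

```bash
python3 -c "
from h import *
mom()"
```

```text
F [ 0.41  0.57 -3.21] M world [-0.041  0.051  0.083] M tool [ 0.045  0.048 -0.083] eff [ 1.1000e-02 -3.8075e+01 -2.2459e+01 -1.0000e-03 -7.0000e-02  0.0000e+00] w 0.0587
```

Request:
servo_tool:
  increments:
    - {"slide": [0.01, 0, 0]}
    - {"slide": [0.02, 0, 0]}
    - {"slide": [0.03, 0, 0]}
    - {"slide": [0.04, 0, 0]}
    - {"slide": [0, 0, 0]}
    - {"slide": [0, 0, 0]}
    - {"slide": [0, 0, 0]}
    - {"slide": [0, 0, 0]}

```text
$.increments[0]: bad value
```

```bash
python3 -c "
from h import *
mom()"
```

```text
F [ 0.41  0.57 -3.21] M world [-0.041  0.051  0.083] M tool [ 0.045  0.048 -0.083] eff [ 1.1000e-02 -3.8075e+01 -2.2459e+01 -1.0000e-03 -7.0000e-02  0.0000e+00] w 0.0587
```

Request:
servo_tool:
  increments:
    - {"slide": [-0.01, 0, 0]}
    - {"slide": [-0.02, 0, 0]}
    - {"slide": [-0.03, 0, 0]}
    - {"slide": [-0.04, 0, 0]}
    - {"slide": [0, 0, 0]}
    - {"slide": [0, 0, 0]}
    - {"slide": [0, 0, 0]}
    - {"slide": [0, 0, 0]}

```text
$.increments[0]: bad value
```

```bash
python3 -c "
from h import *
mom()"
```

```text
F [ 0.41  0.57 -3.21] M world [-0.041  0.051  0.083] M tool [ 0.045  0.048 -0.083] eff [ 1.1000e-02 -3.8075e+01 -2.2459e+01 -1.0000e-03 -7.0000e-02  0.0000e+00] w 0.0587
```

```bash
cat >> h.py <<'E'
def avg(n=6):
    L=[];
    for i in range(n):
        s,M=pose(); L.append(np.r_[M.T@s['moment'],s['contact_force'],s['effort'][4]]); eyes.get_image('top')
    L=np.array(L); print('t',round(s['clock'],2),'Mtool',L.mean(0)[:3].round(3),'F',L.mean(0)[3:6].round(2),'e5',L.mean(0)[6].round(3),'sd',L.std(0).round(3), 'pos',s['position'].round(4))
E
python3 -c "
from h import *
avg()"
```

```text
t 4.15 Mtool [ 0.005  0.01  -0.009] F [-0.25 -0.04 -2.7 ] e5 -0.023 sd [0.033 0.034 0.035 0.548 0.576 0.438 0.028] pos [0.4655 0.1614 0.1253]
```

Request:
servo_tool:
  increments:
    - {"slide": [0.01, 0, 0], "spin": 0}
    - {"slide": [0.02, 0, 0], "spin": 0}
    - {"slide": [0.03, 0, 0], "spin": 0}
    - {"slide": [0.04, 0, 0], "spin": 0}
    - {"slide": [0, 0, 0], "spin": 0}
    - {"slide": [0, 0, 0], "spin": 0}
    - {"slide": [0, 0, 0], "spin": 0}
    - {"slide": [0, 0, 0], "spin": 0}

```text
clock: 5.0
position: [0.3675, 0.1693, 0.1265]
ee_rot: [0.001, 0.038, 0.999, 0.0]
contact_force: [1.1, 0.8, -2.9]
width: 0.0589
```

```bash
python3 -c "
from h import *
avg()"
```

```text
t 5.25 Mtool [ 0.006  0.022 -0.011] F [ 0.06 -0.11 -3.08] e5 -0.011 sd [0.011 0.024 0.026 0.651 0.746 0.366 0.007] pos [0.3668 0.1691 0.1262]
```

Request:
servo_tool:
  increments:
    - {"slide": [-0.01, 0, 0], "spin": 0}
    - {"slide": [-0.02, 0, 0], "spin": 0}
    - {"slide": [-0.03, 0, 0], "spin": 0}
    - {"slide": [-0.04, 0, 0], "spin": 0}
    - {"slide": [0, 0, 0], "spin": 0}
    - {"slide": [0, 0, 0], "spin": 0}
    - {"slide": [0, 0, 0], "spin": 0}
    - {"slide": [0, 0, 0], "spin": 0}

```text
clock: 6.1
position: [0.4651, 0.1615, 0.1261]
ee_rot: [-0.001, 0.038, 0.999, -0.0]
contact_force: [-0.6, -0.4, -2.1]
width: 0.0586
```

```bash
python3 -c "
from h import *
avg()"
```

```text
t 6.35 Mtool [0.018 0.004 0.014] F [-0.44  0.02 -2.58] e5 -0.022 sd [0.034 0.035 0.025 0.435 0.455 0.295 0.007] pos [0.4658 0.1616 0.1265]
```

Request:
servo_tool:
  increments:
    - {"slide": [0.02, 0, 0], "spin": 0}
    - {"slide": [0.05, 0, 0], "spin": 0}
    - {"slide": [0.05, 0, 0], "spin": 0}
    - {"slide": [-0.05, 0, 0], "spin": 0}
    - {"slide": [-0.01, 0, 0], "spin": 0}
    - {"slide": [0, 0, 0], "spin": 0}
    - {"slide": [0, 0, 0], "spin": 0}
    - {"slide": [0, 0, 0], "spin": 0}

```text
clock: 7.2
position: [0.4067, 0.1663, 0.1266]
ee_rot: [0.0, 0.038, 0.999, 0.0]
contact_force: [-0.2, -0.2, -2.2]
width: 0.0591
```

```bash
python3 -c "
from h import *
avg()"
```

```text
t 7.45 Mtool [-0.018  0.036 -0.006] F [-0.08 -0.02 -2.73] e5 -0.032 sd [0.018 0.029 0.036 0.307 0.649 0.495 0.013] pos [0.4062 0.1661 0.1263]
```

Request:
servo_tool:
  increments:
    - {"slide": [-0.02, 0, 0], "spin": 0}
    - {"slide": [-0.05, 0, 0], "spin": 0}
    - {"slide": [-0.05, 0, 0], "spin": 0}
    - {"slide": [0.05, 0, 0], "spin": 0}
    - {"slide": [0.01, 0, 0], "spin": 0}
    - {"slide": [0, 0, 0], "spin": 0}
    - {"slide": [0, 0, 0], "spin": 0}
    - {"slide": [0, 0, 0], "spin": 0}

```text
clock: 8.3
position: [0.4671, 0.1616, 0.127]
ee_rot: [0.001, 0.038, 0.999, 0.0]
contact_force: [-0.1, 1.2, -2.2]
width: 0.0593
```

```bash
python3 -c "
from h import *
avg()
plan(.495,-.38,.2,-13.4)"
```

```text
t 8.55 Mtool [-0.002 -0.004  0.033] F [ 0.27 -0.02 -3.05] e5 -0.02 sd [0.02  0.023 0.034 0.381 0.566 0.736 0.012] pos [0.4665 0.1615 0.1266]
t 8.6 spin 9.02 slide after spin(mm) [-153.4 -520.1  -73.5] norm 547 q6 -1.3 tilt [ 0.001  0.    -1.   ]
```

Run:
```python
from h import *
img=cv2.imread('pics/side0.png'); h=cv2.cvtColor(img,cv2.COLOR_BGR2HSV); print(h[130,390],h[122,385])
m=cv2.inRange(h,(0,170,60),(5,255,255))|cv2.inRange(h,(172,150,60),(180,255,255))
for c in cv2.findContours(m,0,1)[0]:
    if cv2.contourArea(c)>150:
        P=rays(c.reshape(-1,2),'side',.04)[:,:2]; print(c.mean(0),cv2.minAreaRect((P*1000).astype(np.float32)))
plan(.4955,-.379,.15,-13.4)
```

```text
[  1 181 179] [  1 181 185]
[[222.61728395 383.50617284]] ((406.67169189453125, 385.9977111816406), (13.73869800567627, 74.20655822753906), 88.98442077636719)
[[391.5        126.23255814]] ((493.4320983886719, -376.85675048828125), (64.50199890136719, 109.68611907958984), 76.79156494140625)
t 8.6 spin 9.02 slide after spin(mm) [-153.6 -519.   -23.4] norm 542 q6 -1.3 tilt [ 0.001  0.    -1.   ]
```

Request:
servo_tool:
  increments:
    - {"slide": [0, 0, -0.01], "spin": 4.5}
    - {"slide": [0, 0, -0.01], "spin": 4.5}
    - {"slide": [-0.006, -0.02, 0], "spin": 0}
    - {"slide": [-0.011, -0.037, 0], "spin": 0}
    - {"slide": [-0.011, -0.037, 0], "spin": 0}
    - {"slide": [-0.011, -0.037, 0], "spin": 0}
    - {"slide": [-0.011, -0.037, 0], "spin": 0}
    - {"slide": [-0.011, -0.037, 0], "spin": 0}

```text
clock: 9.4
position: [0.4781, -0.0536, 0.1465]
ee_rot: [0.0, 0.116, 0.993, 0.0]
contact_force: [0.9, 0.5, -2.8]
width: 0.059
```

Request:
servo_tool:
  increments:
    - {"slide": [-0.011, -0.037, 0], "spin": 0}
    - {"slide": [-0.011, -0.037, 0], "spin": 0}
    - {"slide": [-0.011, -0.037, 0], "spin": 0}
    - {"slide": [-0.011, -0.037, 0], "spin": 0}
    - {"slide": [-0.011, -0.037, 0], "spin": 0}
    - {"slide": [-0.011, -0.037, 0], "spin": 0}
    - {"slide": [-0.011, -0.037, 0], "spin": 0}
    - {"slide": [-0.011, -0.037, 0], "spin": 0}

```text
clock: 10.2
position: [0.4951, -0.362, 0.1462]
ee_rot: [0.0, 0.117, 0.993, 0.0]
contact_force: [0.8, 0.3, -2.4]
width: 0.0588
```

Request:
servo_tool:
  increments:
    - {"slide": [-0.005, -0.018, 0], "spin": 0}
    - {"slide": [0, 0, 0], "spin": 0}
    - {"slide": [0, 0, 0], "spin": 0}

```text
clock: 10.5
position: [0.4954, -0.378, 0.1457]
ee_rot: [-0.001, 0.117, 0.993, 0.001]
contact_force: [0.3, 1.1, -2.6]
width: 0.0587
```

Run:
```python
from h import *
plan(.495,-.379,.055,-13.4)
for n in ['wrist','side']: cv2.imwrite(f'pics/{n}2.png',eyes.get_image(n))
avg(2)
```

```text
t 10.5 spin -0.01 slide after spin(mm) [ 0.1 -1.2 90.7] norm 91 q6 -2.1 tilt [-0.001  0.002 -1.   ]
t 10.65 Mtool [-0.001 -0.033 -0.017] F [ 0.2   0.29 -2.8 ] e5 -0.03 sd [0.038 0.019 0.033 0.5   0.011 0.281 0.011] pos [ 0.4958 -0.3772  0.1463]
```

View pics/wrist2.png

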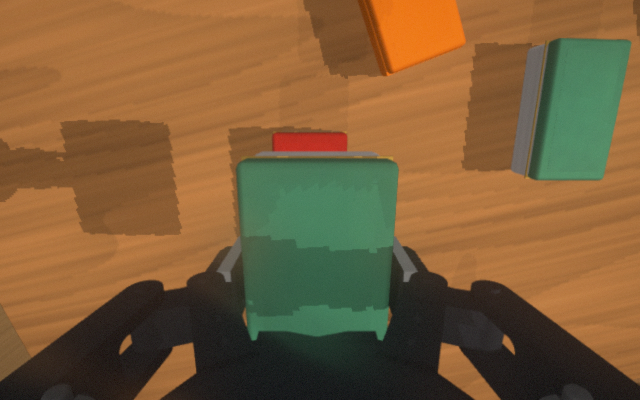

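View pics/side2.png

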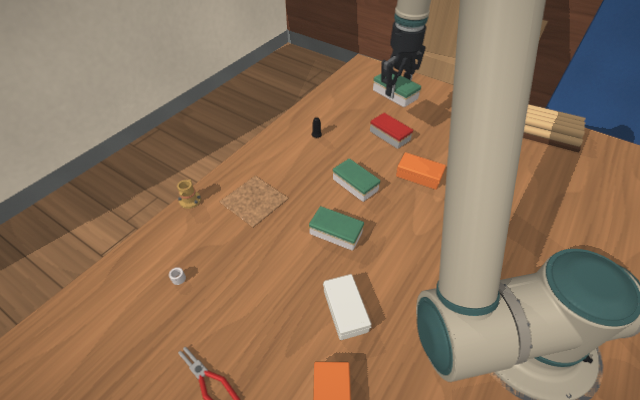

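Run:
```python
from h import *
s,M=pose()
P=rays([[273,133],[347,133],[273,150],[347,150]],'wrist',.04,s)
print(P.round(4)); print(((P-s['position'])@M).round(4))
```

```text
[[ 0.438  -0.3988  0.04  ]
 [ 0.4515 -0.3421  0.04  ]
 [ 0.4509 -0.4023  0.04  ]
 [ 0.4645 -0.3449  0.04  ]]
[[ 0.0514 -0.0342  0.1064]
 [ 0.0513  0.024   0.1064]
 [ 0.038  -0.0347  0.1064]
 [ 0.0379  0.0243  0.1064]]
```

Request:
servo_tool:
  increments:
    - {"slide": [-0.0015, -0.0045, 0.02], "spin": 0}
    - {"slide": [0, 0, 0.03], "spin": 0}
    - {"slide": [0, 0, 0.025], "spin": 0}
    - {"slide": [0, 0, 0.01], "spin": 0}
    - {"slide": [0, 0, 0.005], "spin": 0}
    - {"slide": [0, 0, 0.003], "spin": 0}
    - {"slide": [0, 0, 0], "spin": 0}
    - {"slide": [0, 0, 0], "spin": 0}

```text
clock: 11.5
position: [0.497, -0.3843, 0.0544]
ee_rot: [0.001, 0.116, 0.993, -0.001]
contact_force: [0.1, 0.3, -2.7]
width: 0.0593
```

Run:
```python
from h import *
for n in ['wrist','side']: cv2.imwrite(f'pics/{n}3.png',eyes.get_image(n))
avg(2)
```

```text
t 11.65 Mtool [ 0.031  0.    -0.015] F [-0.7  -0.07 -2.29] e5 -0.02 sd [0.006 0.005 0.029 0.203 0.284 0.179 0.002] pos [ 0.4967 -0.3841  0.0541]
```

View pics/wrist3.png

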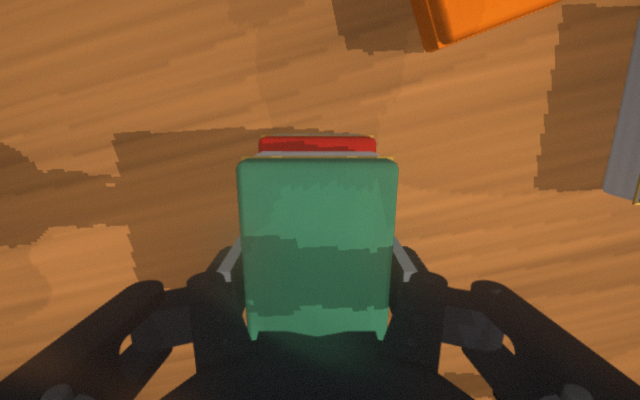

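View pics/side3.png

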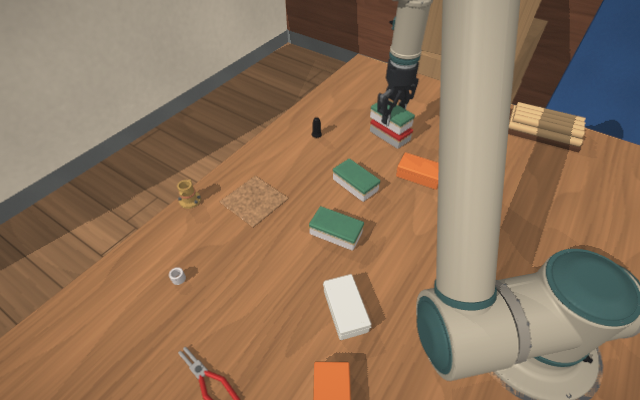

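Run:
```python
from h import *
s,M=pose(); print(s['position'])
P=rays([[259,137],[376,137]],'wrist',.04,s); print(((P-s['position'])@M).round(4))
P=rays([[239,160],[397,160]],'wrist',.0863,s); print(((P-s['position'])@M).round(4))
```

```text
[ 0.49656731 -0.38405614  0.05394032]
[[ 0.055  -0.0285  0.0139]
 [ 0.055   0.0297  0.0139]]
[[ 0.0503 -0.0276 -0.0324]
 [ 0.0503  0.0289 -0.0324]]
```

Request:
servo_tool:
  increments:
    - {"slide": [0.004, 0, 0], "spin": 0}
    - {"slide": [0, 0, 0.002], "spin": 0}
    - {"slide": [0, 0, 0.002], "spin": 0}
    - {"slide": [0, 0, 0.002], "spin": 0}
    - {"slide": [0, 0, 0.001], "spin": 0}
    - {"slide": [0, 0, 0], "spin": 0}
    - {"slide": [0, 0, 0], "spin": 0}

```text
clock: 12.4
position: [0.4923, -0.3828, 0.0478]
ee_rot: [0.0, 0.116, 0.993, -0.0]
contact_force: [-1.3, 2.1, 6.4]
width: 0.0588
```

Run:
```python
from h import *
avg(3)
```

```text
t 12.5 Mtool [-0.252  0.336  0.043] F [-2.34  1.78  6.85] e5 -1.073 sd [0.032 0.008 0.021 0.726 0.226 0.453 0.001] pos [ 0.4923 -0.3828  0.0478]
```

Contact at the expected height (TCP z 0.0478), so I'm releasing.

Request:
servo_tool:
  increments:
    - {"slide": [0, 0, 0], "spin": 0}
    - {"slide": [0, 0, 0], "spin": 0}
    - {"slide": [0, 0, 0], "spin": 0}
    - {"slide": [0, 0, 0], "spin": 0}
    - {"slide": [0, 0, 0], "spin": 0}
  hand: 1

```text
clock: 13.05
position: [0.4925, -0.3828, 0.0461]
ee_rot: [-0.0, 0.116, 0.993, 0.0]
contact_force: [-0.6, 0.5, -0.2]
width: 0.0858
```

Request:
servo_tool:
  increments:
    - {"slide": [0, 0, -0.02], "spin": 0}
    - {"slide": [0, 0, -0.04], "spin": 0}
    - {"slide": [0, 0, -0.04], "spin": 0}
    - {"slide": [0, 0, -0.04], "spin": 0}
    - {"slide": [0, 0, 0], "spin": 0}
    - {"slide": [0, 0, 0], "spin": 0}

```text
clock: 13.65
position: [0.4928, -0.3832, 0.1875]
ee_rot: [0.001, 0.116, 0.993, -0.001]
contact_force: [-0.0, -0.5, -0.9]
width: 0.0854
```

Run:
```python
from h import *
avg(3)
s=manip.get_state(); im=eyes.get_image('wrist'); cv2.imwrite('pics/w4.png',im)
for t in tins(im,'green','wrist',.08,s): print(t)
cv2.imwrite('pics/s4.png',eyes.get_image('side'))
plan(.476,-.153,.19,-13.4)
```

```text
t 13.75 Mtool [-0.028  0.021 -0.001] F [ 0.22 -0.01 -0.41] e5 -0.059 sd [0.017 0.009 0.011 0.466 0.441 0.514 0.024] pos [ 0.4917 -0.3822  0.1849]
(0.486371826171875, -0.3812431640625, 86.71981048583984, 57.99460983276367, -13.444923400878906, array([318., 191.]))
(0.4698104248046875, -0.18882456970214845, 91.70674896240234, 54.49891662597656, -13.392318725585938, array([549., 112.]))
t 13.9 spin 0.02 slide after spin(mm) [ 68.5 219.3  -4.9] norm 230 q6 -2.11 tilt [-0.002  0.002 -1.   ]
```

View pics/w4.png

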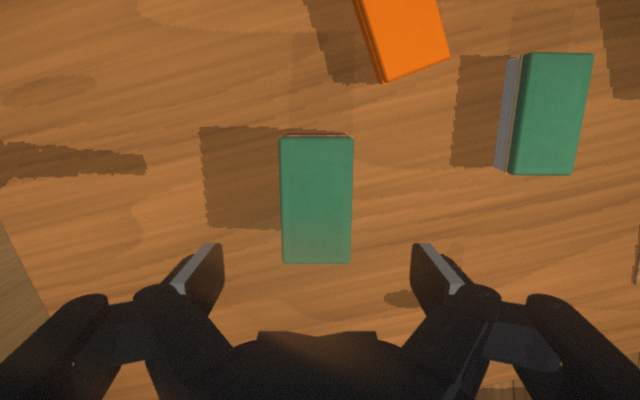

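View pics/s4.png

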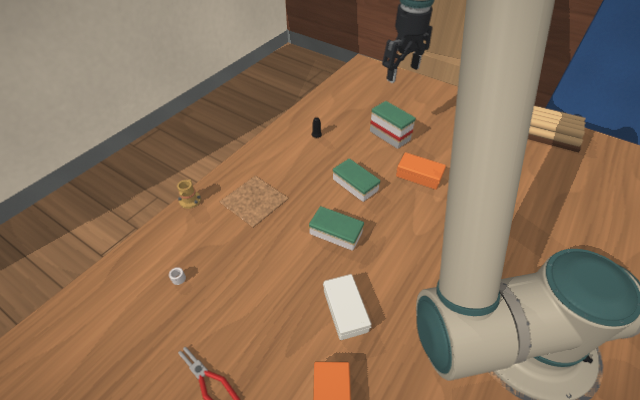

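Tin A sits squarely on the red tin in the side view (~392,125). Next is tin C.

Request:
servo_tool:
  increments:
    - {"slide": [0.006, 0.02, 0], "spin": 0}
    - {"slide": [0.012, 0.038, 0], "spin": 0}
    - {"slide": [0.012, 0.038, 0], "spin": 0}
    - {"slide": [0.012, 0.038, 0], "spin": 0}
    - {"slide": [0.012, 0.038, 0], "spin": 0}
    - {"slide": [0.009, 0.03, 0], "spin": 0}
    - {"slide": [0.005, 0.017, 0], "spin": 0}
    - {"slide": [0, 0, 0], "spin": 0}

```text
clock: 14.7
position: [0.4759, -0.1515, 0.1855]
ee_rot: [-0.001, 0.115, 0.993, 0.001]
contact_force: [0.7, -1.0, 0.7]
width: 0.0852
```

Run:
```python
from h import *
s,M=pose(); im=eyes.get_image('wrist'); cv2.imwrite('pics/w5.png',im)
for t in tins(im,'green','wrist',.04,s): print(t)
plan(.476,-.153,.006,-13.4)
```

```text
(0.5023844909667968, -0.4172959899902344, 112.4527816772461, 75.00413513183594, -13.455596923828125, array([ 73., 261.]))
(0.471741943359375, -0.1555289306640625, 95.8416519165039, 57.70948791503906, -13.282478332519531, array([312., 181.]))
(0.4355430603027344, -0.0015371551513671876, 107.42524719238281, 59.88941192626953, 8.435051918029785, array([468., 102.]))
t 14.75 spin 0.15 slide after spin(mm) [  0.3   0.  179.7] norm 180 q6 -1.79 tilt [-0.001  0.    -1.   ]
```

View pics/w5.png

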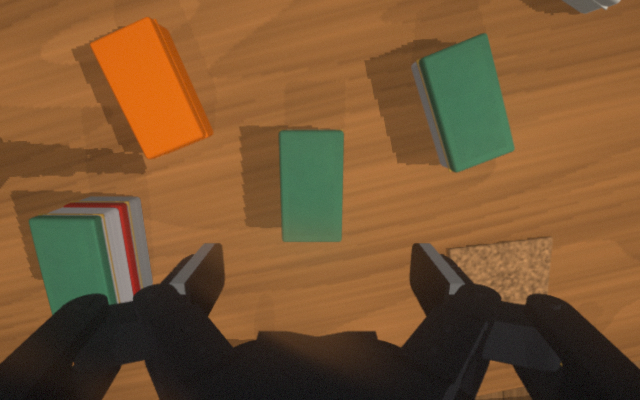

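The wrist view shows tin C's lid at px (280–343, 131–241), between the fingers.

Run:
```python
from h import *
s,M=pose()
P=rays([[280,131],[343,131],[281,241],[342,241]],'wrist',.04,s)
print(P.mean(0),((P-s['position'])@M).round(4))
```

```text
[ 0.47824016 -0.15853824  0.04      ] [[ 0.0507 -0.0332  0.1457]
 [ 0.0507  0.0241  0.1457]
 [-0.0569 -0.0356  0.1456]
 [-0.057   0.0253  0.1456]]
```

Request:
servo_tool:
  increments:
    - {"slide": [-0.003, -0.0045, 0.03], "spin": 0}
    - {"slide": [0, 0, 0.04], "spin": 0}
    - {"slide": [0, 0, 0.04], "spin": 0}
    - {"slide": [0, 0, 0.04], "spin": 0}
    - {"slide": [0, 0, 0.02], "spin": 0}
    - {"slide": [0, 0, 0.01], "spin": 0}
    - {"slide": [0, 0, 0], "spin": 0}

```text
clock: 15.45
position: [0.4782, -0.1597, 0.0049]
ee_rot: [-0.001, 0.117, 0.993, 0.0]
contact_force: [-0.1, -0.1, 0.2]
width: 0.0852
```

Request:
servo_tool:
  increments:
    - {"slide": [0, 0, 0], "spin": 0}
    - {"slide": [0, 0, 0], "spin": 0}
    - {"slide": [0, 0, 0], "spin": 0}
    - {"slide": [0, 0, 0], "spin": 0}
    - {"slide": [0, 0, 0], "spin": 0}
    - {"slide": [0, 0, 0], "spin": 0}
  hand: 0

```text
clock: 16.05
position: [0.4802, -0.1598, 0.0079]
ee_rot: [0.002, 0.116, 0.993, -0.001]
contact_force: [-0.2, -0.3, 6.8]
width: 0.0588
```

Request:
servo_tool:
  increments:
    - {"slide": [0, 0, -0.01], "spin": 0}
    - {"slide": [0, 0, -0.02], "spin": 0}
    - {"slide": [0, 0, -0.03], "spin": 0}
    - {"slide": [0, 0, -0.03], "spin": 0}
    - {"slide": [0, 0, -0.02], "spin": 0}
    - {"slide": [0, 0, -0.01], "spin": 0}
    - {"slide": [0, 0, 0], "spin": 0}
    - {"slide": [0, 0, 0], "spin": 0}

```text
clock: 16.85
position: [0.4779, -0.1587, 0.1255]
ee_rot: [-0.001, 0.116, 0.993, 0.0]
contact_force: [-0.0, -0.9, -3.2]
width: 0.0591
```

```bash
python3 -c "
from h import *
avg()"
```

```text
t 17.1 Mtool [-0.015  0.019  0.022] F [-0.    0.03 -3.47] e5 0.002 sd [0.032 0.013 0.028 0.337 0.486 0.15  0.027] pos [ 0.4782 -0.1588  0.1252]
```

Request:
servo_tool:
  increments:
    - {"slide": [0.02, 0, 0], "spin": 0}
    - {"slide": [0.05, 0, 0], "spin": 0}
    - {"slide": [0.05, 0, 0], "spin": 0}
    - {"slide": [-0.05, 0, 0], "spin": 0}
    - {"slide": [-0.01, 0, 0], "spin": 0}
    - {"slide": [0, 0, 0], "spin": 0}
    - {"slide": [0, 0, 0], "spin": 0}
    - {"slide": [0, 0, 0], "spin": 0}

```text
clock: 17.95
position: [0.4222, -0.1463, 0.1271]
ee_rot: [0.001, 0.116, 0.993, -0.0]
contact_force: [-0.2, 0.7, -2.5]
width: 0.0587
```

```bash
python3 -c "
from h import *
avg()"
```

```text
t 18.2 Mtool [-0.021  0.023 -0.01 ] F [ 0.26  0.21 -2.72] e5 -0.055 sd [0.022 0.029 0.015 0.323 0.867 0.517 0.006] pos [ 0.4206 -0.1454  0.1264]
```

Request:
servo_tool:
  increments:
    - {"slide": [-0.02, 0, 0], "spin": 0}
    - {"slide": [-0.05, 0, 0], "spin": 0}
    - {"slide": [-0.05, 0, 0], "spin": 0}
    - {"slide": [0.05, 0, 0], "spin": 0}
    - {"slide": [0.01, 0, 0], "spin": 0}
    - {"slide": [0, 0, 0], "spin": 0}
    - {"slide": [0, 0, 0], "spin": 0}
    - {"slide": [0, 0, 0], "spin": 0}

```text
clock: 19.05
position: [0.4797, -0.1595, 0.127]
ee_rot: [0.001, 0.116, 0.993, -0.0]
contact_force: [0.6, -0.3, -2.7]
width: 0.0588
```

```bash
python3 -c "
from h import *
avg()"
```

```text
t 19.3 Mtool [-0.007 -0.01  -0.026] F [-0.05  0.37 -2.95] e5 0.023 sd [0.027 0.04  0.022 0.43  0.466 0.337 0.01 ] pos [ 0.4792 -0.1592  0.1267]
```

C's readings are ambiguous: joint-5 effort moved a little, but the moment did not. I'll shake it once more, harder.

Request:
servo_tool:
  increments:
    - {"slide": [0.05, 0, 0], "spin": 0}
    - {"slide": [0.05, 0, 0], "spin": 0}
    - {"slide": [-0.05, 0, 0], "spin": 0}
    - {"slide": [-0.05, 0, 0], "spin": 0}
    - {"slide": [0.05, 0, 0], "spin": 0}
    - {"slide": [0, 0, 0], "spin": 0}
    - {"slide": [0, 0, 0], "spin": 0}
    - {"slide": [0, 0, 0], "spin": 0}

```text
clock: 20.15
position: [0.4308, -0.1478, 0.1267]
ee_rot: [0.001, 0.116, 0.993, -0.0]
contact_force: [0.6, 0.0, -2.5]
width: 0.0587
```

```bash
python3 -c "
from h import *
avg(10)"
```

```text
t 20.6 Mtool [-0.016 -0.05   0.015] F [ 0.11 -0.11 -2.67] e5 0.043 sd [0.026 0.046 0.033 0.478 0.378 0.538 0.033] pos [ 0.4303 -0.1476  0.1265]
```

Request:
servo_tool:
  increments:
    - {"slide": [-0.05, 0, 0], "spin": 0}
    - {"slide": [-0.05, 0, 0], "spin": 0}
    - {"slide": [0.05, 0, 0], "spin": 0}
    - {"slide": [0.05, 0, 0], "spin": 0}
    - {"slide": [-0.05, 0, 0], "spin": 0}
    - {"slide": [0, 0, 0], "spin": 0}
    - {"slide": [0, 0, 0], "spin": 0}
    - {"slide": [0, 0, 0], "spin": 0}

```text
clock: 21.45
position: [0.4808, -0.1602, 0.1277]
ee_rot: [0.002, 0.116, 0.993, -0.001]
contact_force: [0.4, -0.2, -2.7]
width: 0.059
```

```bash
python3 -c "
from h import *
avg(10)
plan(.4923,-.3828,.15,-13.4)"
```

```text
t 21.9 Mtool [0.006 0.029 0.015] F [ 0.17 -0.11 -2.8 ] e5 -0.037 sd [0.025 0.018 0.035 0.356 0.361 0.424 0.018] pos [ 0.4788 -0.1592  0.1264]
t 21.95 spin 0.03 slide after spin(mm) [ -65.  -214.5  -23.7] norm 225 q6 -1.8 tilt [-0.  0. -1.]
```

C's moment and joint-5 effort now swing about 0.08 together, so it looks like the rattler, while A stayed steady. I'll set C down where it was and test B for contrast.

Request:
servo_tool:
  increments:
    - {"slide": [0, 0, 0.02], "spin": 0}
    - {"slide": [0, 0, 0.03], "spin": 0}
    - {"slide": [0, 0, 0.03], "spin": 0}
    - {"slide": [0, 0, 0.02], "spin": 0}
    - {"slide": [0, 0, 0.01], "spin": 0}
    - {"slide": [0, 0, 0.006], "spin": 0}
    - {"slide": [0, 0, 0.003], "spin": 0}
    - {"slide": [0, 0, 0], "spin": 0}

```text
clock: 22.75
position: [0.4789, -0.1591, 0.009]
ee_rot: [0.0, 0.116, 0.993, -0.0]
contact_force: [-3.4, 0.9, 3.2]
width: 0.0591
```

```bash
python3 -c "
from h import *
avg(2)"
```

```text
t 22.8 Mtool [-0.121  0.309 -0.029] F [-3.09  0.37  3.29] e5 -0.917 sd [0.011 0.016 0.024 0.269 0.529 0.14  0.002] pos [ 0.479  -0.1592  0.0089]
```

Request:
servo_tool:
  increments:
    - {"slide": [0, 0, 0], "spin": 0}
    - {"slide": [0, 0, 0], "spin": 0}
    - {"slide": [0, 0, 0], "spin": 0}
    - {"slide": [0, 0, 0], "spin": 0}
    - {"slide": [0, 0, -0.03], "spin": 0}
    - {"slide": [0, 0, -0.04], "spin": 0}
    - {"slide": [0, 0, -0.05], "spin": 0}
    - {"slide": [0, 0, -0.03], "spin": 0}
  hand: 1

```text
clock: 23.65
position: [0.4801, -0.1597, 0.1606]
ee_rot: [0.002, 0.116, 0.993, -0.001]
contact_force: [0.3, -0.9, -1.0]
width: 0.0856
```

```bash
python3 -c "
from h import *
plan(.4345,.002,.18,8.6)"
```

```text
t 23.65 spin -21.97 slide after spin(mm) [ 20.9 166.7 -19.6] norm 169 q6 -1.8 tilt [ 0.004 -0.002 -1.   ]
```

Request:
servo_tool:
  increments:
    - {"slide": [0, 0, -0.02], "spin": -7.4}
    - {"slide": [0, 0, 0], "spin": -7.3}
    - {"slide": [0, 0, 0], "spin": -7.3}
    - {"slide": [0.005, 0.04, 0], "spin": 0}
    - {"slide": [0.005, 0.04, 0], "spin": 0}
    - {"slide": [0.005, 0.04, 0], "spin": 0}
    - {"slide": [0.004, 0.03, 0], "spin": 0}
    - {"slide": [0.002, 0.017, 0], "spin": 0}

```text
clock: 24.45
position: [0.4317, 0.0049, 0.1772]
ee_rot: [-0.0, -0.076, 0.997, 0.0]
contact_force: [-0.4, 0.1, -0.2]
width: 0.0855
```

Request:
servo_tool:
  increments:
    - {"slide": [0, 0, 0], "spin": 0}
    - {"slide": [0, 0, 0], "spin": 0}

```text
clock: 24.65
position: [0.4333, 0.0026, 0.1774]
ee_rot: [0.0, -0.076, 0.997, -0.0]
contact_force: [0.2, -0.4, 0.3]
width: 0.0856
```

Run:
```python
from h import *
s,M=pose(); im=eyes.get_image('wrist'); cv2.imwrite('pics/w6.png',im)
plan(.4345,.002,.006,8.6)
```

```text
t 24.7 spin 0.04 slide after spin(mm) [ -0.8  -0.3 171.4] norm 171 q6 -1.88 tilt [ 0.001 -0.001 -1.   ]
```

View pics/w6.png

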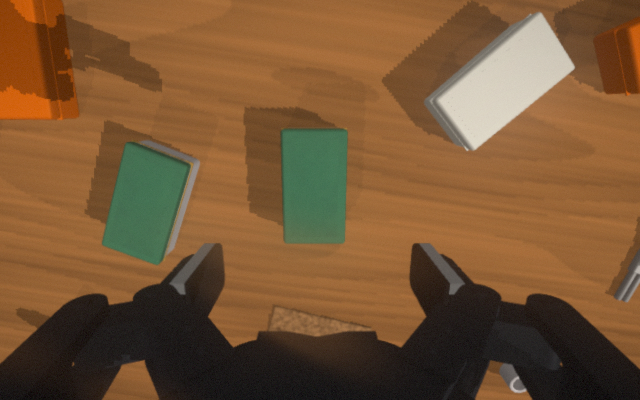

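Tin B's lid is at px (282–347, 128–243), centred between the fingers. Descending and gripping.

Request:
servo_tool:
  increments:
    - {"slide": [-0.0025, -0.0015, 0.03], "spin": 0}
    - {"slide": [0, 0, 0.04], "spin": 0}
    - {"slide": [0, 0, 0.04], "spin": 0}
    - {"slide": [0, 0, 0.035], "spin": 0}
    - {"slide": [0, 0, 0.018], "spin": 0}
    - {"slide": [0, 0, 0.008], "spin": 0}
    - {"slide": [0, 0, 0], "spin": 0}

```text
clock: 25.4
position: [0.4356, 0.001, 0.0054]
ee_rot: [-0.001, -0.075, 0.997, 0.0]
contact_force: [0.6, 0.1, -0.3]
width: 0.0852
```

Request:
servo_tool:
  increments:
    - {"slide": [0, 0, 0], "spin": 0}
    - {"slide": [0, 0, 0], "spin": 0}
    - {"slide": [0, 0, 0], "spin": 0}
    - {"slide": [0, 0, 0], "spin": 0}
    - {"slide": [0, 0, 0], "spin": 0}
    - {"slide": [0, 0, 0], "spin": 0}
  hand: 0

```text
clock: 26.0
position: [0.4371, 0.0013, 0.0077]
ee_rot: [0.002, -0.075, 0.997, -0.001]
contact_force: [-0.6, -2.1, 6.2]
width: 0.0592
```

Request:
servo_tool:
  increments:
    - {"slide": [0, 0, -0.01], "spin": 0}
    - {"slide": [0, 0, -0.02], "spin": 0}
    - {"slide": [0, 0, -0.03], "spin": 0}
    - {"slide": [0, 0, -0.03], "spin": 0}
    - {"slide": [0, 0, -0.02], "spin": 0}
    - {"slide": [0, 0, -0.01], "spin": 0}
    - {"slide": [0, 0, 0], "spin": 0}
    - {"slide": [0, 0, 0], "spin": 0}

```text
clock: 26.8
position: [0.4348, 0.002, 0.1257]
ee_rot: [-0.001, -0.075, 0.997, 0.0]
contact_force: [0.3, 0.5, -3.3]
width: 0.059
```

```bash
python3 -c "
from h import *
avg(8)"
```

```text
t 27.15 Mtool [-0.012  0.003  0.007] F [ 0.19  0.27 -2.99] e5 0.003 sd [0.022 0.051 0.015 0.356 0.235 0.298 0.026] pos [0.4353 0.0018 0.1256]
```

Request:
servo_tool:
  increments:
    - {"slide": [0.05, 0, 0], "spin": 0}
    - {"slide": [0.05, 0, 0], "spin": 0}
    - {"slide": [-0.05, 0, 0], "spin": 0}
    - {"slide": [-0.05, 0, 0], "spin": 0}
    - {"slide": [0.05, 0, 0], "spin": 0}
    - {"slide": [0, 0, 0], "spin": 0}
    - {"slide": [0, 0, 0], "spin": 0}
    - {"slide": [0, 0, 0], "spin": 0}

```text
clock: 28.0
position: [0.387, -0.0059, 0.1264]
ee_rot: [0.001, -0.075, 0.997, -0.0]
contact_force: [-0.1, 0.6, -2.4]
width: 0.0591
```

```bash
python3 -c "
from h import *
avg(8)"
```

```text
t 28.35 Mtool [ 0.004 -0.022  0.002] F [-0.15  0.01 -2.57] e5 0.01 sd [0.035 0.033 0.023 0.341 0.38  0.438 0.036] pos [ 0.3865 -0.0058  0.1266]
```

Request:
servo_tool:
  increments:
    - {"slide": [-0.05, 0, 0], "spin": 0}
    - {"slide": [-0.05, 0, 0], "spin": 0}
    - {"slide": [0.05, 0, 0], "spin": 0}
    - {"slide": [0.05, 0, 0], "spin": 0}
    - {"slide": [-0.05, 0, 0], "spin": 0}
    - {"slide": [0, 0, 0], "spin": 0}
    - {"slide": [0, 0, 0], "spin": 0}
    - {"slide": [0, 0, 0], "spin": 0}

```text
clock: 29.2
position: [0.4363, 0.0016, 0.1267]
ee_rot: [0.0, -0.075, 0.997, -0.0]
contact_force: [0.2, -0.8, -3.9]
width: 0.059
```

```bash
python3 -c "
from h import *
avg(8)
plan(.4923,-.3828,.15,-13.4)"
```

```text
t 29.55 Mtool [-0.008 -0.01  -0.002] F [ 0.11 -0.16 -3.13] e5 -0.008 sd [0.046 0.033 0.039 0.345 0.342 0.582 0.009] pos [0.4358 0.0017 0.1265]
t 29.6 spin 22.02 slide after spin(mm) [-144.1 -360.9  -23.6] norm 389 q6 -1.88 tilt [ 0.  0. -1.]
```

B is steady (joint-5 effort −0.008 to 0.010), as was A. C ranged from −0.055 to 0.043, so C rattles. Stacking B.

Request:
servo_tool:
  increments:
    - {"slide": [0, 0, -0.015], "spin": 7.4}
    - {"slide": [0, 0, -0.009], "spin": 7.3}
    - {"slide": [0, 0, 0], "spin": 7.3}
    - {"slide": [-0.008, -0.02, 0], "spin": 0}
    - {"slide": [-0.014, -0.035, 0], "spin": 0}
    - {"slide": [-0.014, -0.035, 0], "spin": 0}
    - {"slide": [-0.014, -0.035, 0], "spin": 0}
    - {"slide": [-0.014, -0.035, 0], "spin": 0}

```text
clock: 30.4
position: [0.461, -0.1701, 0.1503]
ee_rot: [0.0, 0.116, 0.993, 0.0]
contact_force: [-0.1, 0.8, -3.6]
width: 0.0589
```

Request:
servo_tool:
  increments:
    - {"slide": [-0.014, -0.035, 0], "spin": 0}
    - {"slide": [-0.014, -0.035, 0], "spin": 0}
    - {"slide": [-0.014, -0.035, 0], "spin": 0}
    - {"slide": [-0.014, -0.035, 0], "spin": 0}
    - {"slide": [-0.014, -0.035, 0], "spin": 0}
    - {"slide": [-0.01, -0.026, 0], "spin": 0}
    - {"slide": [0, 0, 0], "spin": 0}
    - {"slide": [0, 0, 0], "spin": 0}

```text
clock: 31.2
position: [0.4919, -0.383, 0.1495]
ee_rot: [-0.001, 0.117, 0.993, 0.001]
contact_force: [-0.8, 0.4, -2.3]
width: 0.0587
```

Run:
```python
from h import *
s,M=pose(); im=eyes.get_image('wrist'); cv2.imwrite('pics/w7.png',im)
plan(.4923,-.3828,.095,-13.4)
```

```text
t 31.25 spin 0.0 slide after spin(mm) [-0.8 -0.7 54.6] norm 55 q6 -2.11 tilt [-0.001  0.002 -1.   ]
```

View pics/w7.png

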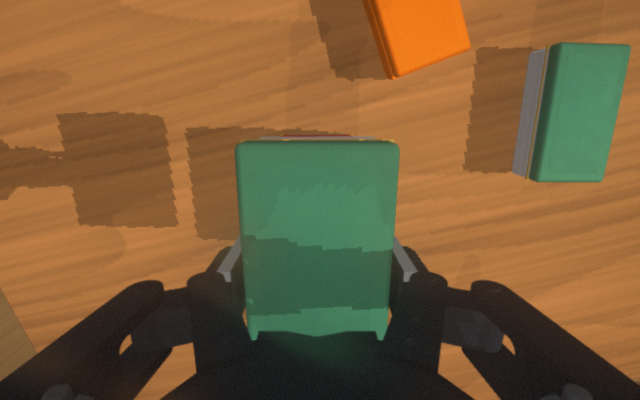

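Run:
```python
from h import *
s,M=pose(); p=s['position']
P=rays([[238,143],[398,143]],'wrist',p[2]+.0324,s); print('B lid near edge, tool',((P-p)@M).round(4))
t=dict(s); t['position']=np.array([.4923,-.3826,.1855])
P=rays([[281,136],[353,136],[283,263],[350,263]],'wrist',.08,t); print('A lid', P.mean(0).round(4),P.round(4)); print(((P-p)@M).round(4))
for n in ['side','top']:
    im=eyes.get_image(n); cv2.imwrite(f'pics/{n}7.png',im)
    h=cv2.cvtColor(im,cv2.COLOR_BGR2HSV)
im=cv2.imread('pics/s4.png')
for t in tins(im,'green','side',.08): print('side,z.08',t)
plan(.656,.028,.15,0)
```

```text
B lid near edge, tool [[ 0.0564 -0.0276 -0.0324]
 [ 0.0563  0.0289 -0.0323]]
A lid [ 0.4978 -0.3836  0.08  ] [[ 0.438  -0.3982  0.08  ]
 [ 0.4511 -0.3431  0.08  ]
 [ 0.5442 -0.4251  0.08  ]
 [ 0.5579 -0.368   0.08  ]]
[[ 0.0485 -0.0283  0.0697]
 [ 0.0484  0.0284  0.0697]
 [-0.0611 -0.0299  0.0695]
 [-0.0612  0.0289  0.0696]]
side,z.08 (0.1604036865234375, 0.13416131591796876, 130.44073486328125, 46.162635803222656, -51.678497314453125, array([434., 334.]))
side,z.08 (-0.04271925354003906, -0.11487970733642579, 154.9476318359375, 151.64785766601562, -84.7231879234314, array([594., 287.]))
side,z.08 (0.4169624938964844, 0.03175162887573242, 101.66838073730469, 57.86369323730469, 8.777135848999023, array([337., 224.]))
side,z.08 (0.456174072265625, -0.11483790588378906, 103.43002319335938, 57.98054504394531, -13.464485168457031, array([356., 176.]))
side,z.08 (0.4937480163574219, -0.3754212646484375, 110.20543670654297, 63.625736236572266, -13.515167236328125, array([393., 114.]))
t 31.35 spin -13.33 slide after spin(mm) [-1.640e+02  4.095e+02  3.000e-01] norm 441 q6 -2.11 tilt [-0.001  0.001 -1.   ]
```

Request:
servo_tool:
  increments:
    - {"slide": [-0.0075, 0, 0.02], "spin": 0}
    - {"slide": [0, 0, 0.02], "spin": 0}
    - {"slide": [0, 0, 0.01], "spin": 0}
    - {"slide": [0, 0, 0.005], "spin": 0}
    - {"slide": [0, 0, 0], "spin": 0}
    - {"slide": [0, 0, 0], "spin": 0}

```text
clock: 31.95
position: [0.5, -0.3847, 0.0961]
ee_rot: [0.001, 0.116, 0.993, -0.0]
contact_force: [-0.5, -0.8, -3.5]
width: 0.0591
```

Run:
```python
from h import *
plan(.4923,-.3828,.0878,-13.4)
for n in ['wrist','side']: cv2.imwrite(f'pics/{n}8.png',eyes.get_image(n))
im=cv2.imread('pics/side8.png')[60:200,320:480]; cv2.imwrite('pics/side8c.png',cv2.resize(im,None,fx=4,fy=4))
```

```text
t 31.95 spin 0.04 slide after spin(mm) [7.9 0.1 8.3] norm 11 q6 -2.1 tilt [ 0.001 -0.001 -1.   ]
```

View pics/wrist8.png

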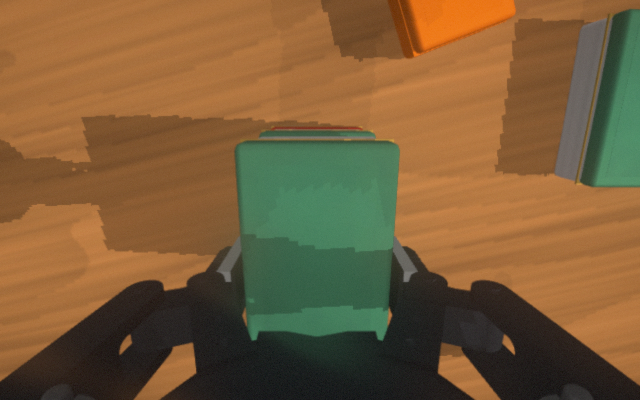

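View pics/side8c.png

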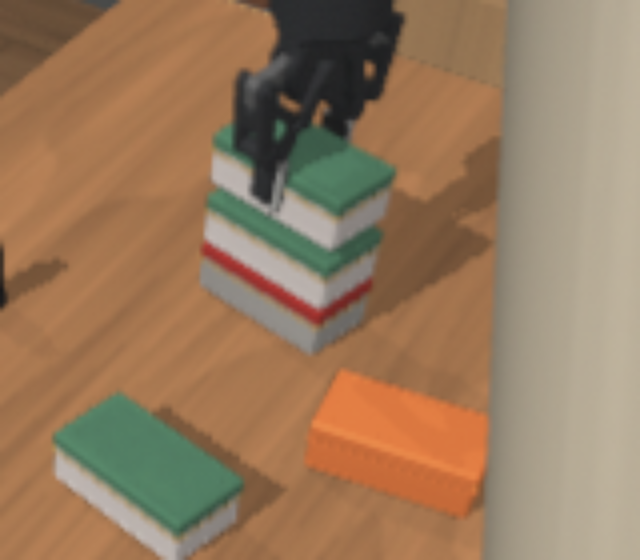

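Run:
```python
from h import *
s,M=pose(); p=s['position'];print(p)
P=rays([[261,131],[376,131]],'wrist',.08,s); print(((P-p)@M).round(4))
P=rays([[238,143],[398,143]],'wrist',p[2]+.0324,s); print(((P-p)@M).round(4))
```

```text
[ 0.50007897 -0.3849281   0.09632004]
[[ 0.0578 -0.0278  0.0162]
 [ 0.0578  0.03    0.0162]]
[[ 0.0564 -0.0275 -0.0325]
 [ 0.0563  0.0289 -0.0325]]
```

Aligned to within about 1.5 mm. I'll lower B the rest of the way.

Request:
servo_tool:
  increments:
    - {"slide": [0.001, 0, 0.002], "spin": 0}
    - {"slide": [0, 0, 0.002], "spin": 0}
    - {"slide": [0, 0, 0.002], "spin": 0}
    - {"slide": [0, 0, 0.002], "spin": 0}
    - {"slide": [0, 0, 0.001], "spin": 0}
    - {"slide": [0, 0, 0], "spin": 0}
    - {"slide": [0, 0, 0], "spin": 0}

```text
clock: 32.75
position: [0.4985, -0.3843, 0.0878]
ee_rot: [0.0, 0.116, 0.993, -0.0]
contact_force: [-3.0, 2.1, 5.5]
width: 0.0589
```

Run:
```python
from h import *
avg(2)
```

```text
t 32.8 Mtool [-0.156  0.304  0.062] F [-2.74  2.08  5.48] e5 -0.908 sd [0.022 0.01  0.023 0.307 0.029 0.024 0.001] pos [ 0.4985 -0.3843  0.0878]
```

Request:
servo_tool:
  increments:
    - {"slide": [0, 0, 0], "spin": 0}
    - {"slide": [0, 0, 0], "spin": 0}
    - {"slide": [0, 0, 0], "spin": 0}
    - {"slide": [0, 0, 0], "spin": 0}
    - {"slide": [0, 0, 0], "spin": 0}
  hand: 1

```text
clock: 33.35
position: [0.4987, -0.3843, 0.0861]
ee_rot: [-0.0, 0.116, 0.993, 0.0]
contact_force: [-0.5, -0.3, -0.2]
width: 0.0854
```

Request:
servo_tool:
  increments:
    - {"slide": [0, 0, -0.02], "spin": 0}
    - {"slide": [0, 0, -0.04], "spin": 0}
    - {"slide": [0, 0, -0.04], "spin": 0}
    - {"slide": [0, 0, -0.01], "spin": 0}
    - {"slide": [0, 0, 0], "spin": 0}
    - {"slide": [0, 0, 0], "spin": 0}

```text
clock: 33.95
position: [0.498, -0.3837, 0.1951]
ee_rot: [-0.001, 0.116, 0.993, 0.001]
contact_force: [0.2, 0.9, -0.1]
width: 0.0849
```

Run:
```python
from h import *
im=eyes.get_image('side'); cv2.imwrite('pics/side9.png',im)
for t in tins(im,'green','side',.12): print(t)
im=im[60:200,320:480]; cv2.imwrite('pics/side9c.png',cv2.resize(im,None,fx=4,fy=4))
plan(.4785,-.159,.19,-13.4)
```

```text
(0.16005067443847656, 0.15603726196289064, 121.36953735351562, 43.37788391113281, -54.46432113647461, array([434., 336.]))
(-0.029012054443359376, -0.07827022552490234, 145.28485107421875, 141.94656372070312, -84.71297836303711, array([594., 286.]))
(0.43780303955078126, -0.07973373413085938, 96.7397232055664, 54.31779479980469, -13.517288208007812, array([357., 175.]))
(0.49318112182617185, -0.37423666381835935, 110.84635162353516, 64.67902374267578, -13.17181396484375, array([396., 102.]))
t 34.0 spin 0.03 slide after spin(mm) [ 70.7 213.9   4.9] norm 225 q6 -2.1 tilt [-0.003  0.003 -1.   ]
```

View pics/side9c.png

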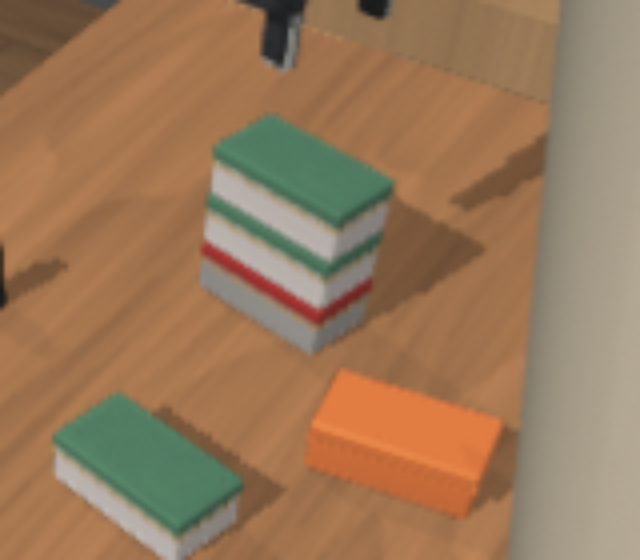

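The crop shows the column square: side-view centres agree within about 3 mm over the three levels. Now for tin C.

Request:
servo_tool:
  increments:
    - {"slide": [0.007, 0.022, 0], "spin": 0}
    - {"slide": [0.012, 0.037, 0], "spin": 0}
    - {"slide": [0.012, 0.037, 0], "spin": 0}
    - {"slide": [0.012, 0.037, 0], "spin": 0}
    - {"slide": [0.012, 0.037, 0], "spin": 0}
    - {"slide": [0.01, 0.029, 0], "spin": 0}
    - {"slide": [0.005, 0.015, 0], "spin": 0}
    - {"slide": [0, 0, 0], "spin": 0}

```text
clock: 34.8
position: [0.4791, -0.1581, 0.1952]
ee_rot: [-0.001, 0.115, 0.993, 0.001]
contact_force: [0.3, -0.7, 0.2]
width: 0.0856
```

Run:
```python
from h import *
s,M=pose(); im=eyes.get_image('wrist'); cv2.imwrite('pics/w10.png',im)
plan(.4785,-.159,.006,-13.4)
```

```text
t 34.85 spin 0.12 slide after spin(mm) [  1.3   0.6 189.5] norm 190 q6 -1.8 tilt [-0.001 -0.    -1.   ]
```

View pics/w10.png

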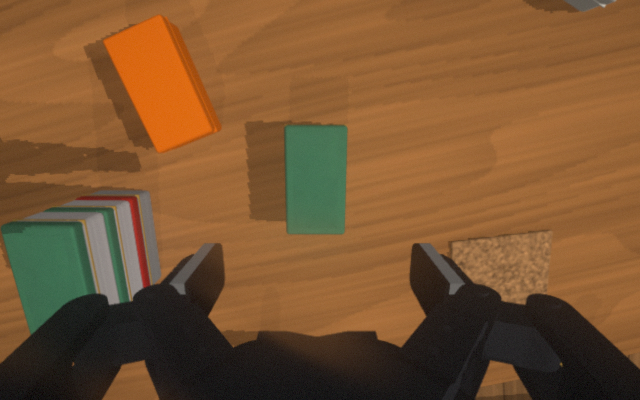

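Tin C is centred between the fingers (lid px 286–346, 125–234).

Request:
servo_tool:
  increments:
    - {"slide": [0.001, 0.0005, 0.03], "spin": 0}
    - {"slide": [0, 0, 0.04], "spin": 0}
    - {"slide": [0, 0, 0.04], "spin": 0}
    - {"slide": [0, 0, 0.04], "spin": 0}
    - {"slide": [0, 0, 0.028], "spin": 0}
    - {"slide": [0, 0, 0.011], "spin": 0}
    - {"slide": [0, 0, 0], "spin": 0}

```text
clock: 35.55
position: [0.4785, -0.16, 0.0057]
ee_rot: [-0.002, 0.117, 0.993, 0.0]
contact_force: [-0.0, 0.3, 0.6]
width: 0.0853
```

Request:
servo_tool:
  increments:
    - {"slide": [0, 0, 0], "spin": 0}
    - {"slide": [0, 0, 0], "spin": 0}
    - {"slide": [0, 0, 0], "spin": 0}
    - {"slide": [0, 0, 0], "spin": 0}
    - {"slide": [0, 0, 0], "spin": 0}
    - {"slide": [0, 0, 0], "spin": 0}
    - {"slide": [0, 0, 0], "spin": 0}
  hand: 0

```text
clock: 36.25
position: [0.4807, -0.1601, 0.0091]
ee_rot: [0.002, 0.116, 0.993, -0.001]
contact_force: [-0.2, -0.5, 6.8]
width: 0.0589
```

Request:
servo_tool:
  increments:
    - {"slide": [0, 0, -0.01], "spin": 0}
    - {"slide": [0, 0, -0.02], "spin": 0}
    - {"slide": [0, 0, -0.03], "spin": 0}
    - {"slide": [0, 0, -0.03], "spin": 0}
    - {"slide": [0, 0, -0.03], "spin": 0}
    - {"slide": [0, 0, -0.02], "spin": 0}
    - {"slide": [0, 0, -0.01], "spin": 0}
    - {"slide": [0, 0, 0], "spin": 0}

```text
clock: 37.05
position: [0.4795, -0.1592, 0.1586]
ee_rot: [0.001, 0.116, 0.993, -0.0]
contact_force: [-0.6, 0.5, -2.7]
width: 0.0586
```

Run:
```python
from h import *
avg(4)
for i,n in enumerate(['top','side']):
    im=eyes.get_image(n); h=cv2.cvtColor(im,cv2.COLOR_BGR2HSV)
plan(.6555,.028,.16,-13.4)
```

```text
t 37.2 Mtool [-0.011  0.044 -0.018] F [-0.24  0.27 -2.82] e5 -0.015 sd [0.02  0.031 0.018 0.591 0.152 0.678 0.089] pos [ 0.478  -0.1586  0.156 ]
t 37.35 spin 0.02 slide after spin(mm) [-129.   222.7   -4.2] norm 257 q6 -1.8 tilt [-0.003  0.001 -1.   ]
```

There's time to spare, so I'll shake C once more to confirm.

Request:
servo_tool:
  increments:
    - {"slide": [0.05, 0, 0], "spin": 0}
    - {"slide": [0.05, 0, 0], "spin": 0}
    - {"slide": [-0.05, 0, 0], "spin": 0}
    - {"slide": [-0.05, 0, 0], "spin": 0}
    - {"slide": [0.05, 0, 0], "spin": 0}
    - {"slide": [0, 0, 0], "spin": 0}
    - {"slide": [0, 0, 0], "spin": 0}
    - {"slide": [0, 0, 0], "spin": 0}

```text
clock: 38.15
position: [0.4309, -0.1478, 0.1572]
ee_rot: [0.0, 0.116, 0.993, -0.0]
contact_force: [-0.5, -0.2, -2.4]
width: 0.0588
```

```bash
python3 -c "
from h import *
avg(10)"
```

```text
t 38.6 Mtool [-0.004 -0.061  0.004] F [-0.15 -0.   -2.82] e5 0.049 sd [0.038 0.029 0.032 0.622 0.3   0.442 0.024] pos [ 0.4306 -0.1476  0.1576]
```

Request:
servo_tool:
  increments:
    - {"slide": [-0.05, 0, 0], "spin": 0}
    - {"slide": [-0.05, 0, 0], "spin": 0}
    - {"slide": [0.05, 0, 0], "spin": 0}
    - {"slide": [0.05, 0, 0], "spin": 0}
    - {"slide": [-0.05, 0, 0], "spin": 0}
    - {"slide": [0, 0, 0], "spin": 0}
    - {"slide": [0, 0, 0], "spin": 0}
    - {"slide": [0, 0, 0], "spin": 0}

```text
clock: 39.45
position: [0.4803, -0.1598, 0.1583]
ee_rot: [0.001, 0.116, 0.993, -0.0]
contact_force: [-0.3, -0.1, -3.5]
width: 0.0587
```

```bash
python3 -c "
from h import *
avg(10)
plan(.6555,.028,.16,-13.4)"
```

```text
t 39.9 Mtool [ 0.006  0.024 -0.001] F [ 0.09 -0.04 -3.01] e5 -0.034 sd [0.03  0.028 0.018 0.597 0.4   0.517 0.007] pos [ 0.4792 -0.1592  0.1574]
t 39.95 spin 0.03 slide after spin(mm) [-128.2  223.    -2.6] norm 257 q6 -1.8 tilt [ 0.  0. -1.]
```

Confirmed: C's moment swings −0.061 to +0.024 and repeats. Moving to the mat.

Request:
servo_tool:
  increments:
    - {"slide": [-0.006, 0.01, 0], "spin": 0}
    - {"slide": [-0.012, 0.02, 0], "spin": 0}
    - {"slide": [-0.015, 0.026, 0], "spin": 0}
    - {"slide": [-0.015, 0.026, 0], "spin": 0}
    - {"slide": [-0.015, 0.026, 0], "spin": 0}
    - {"slide": [-0.015, 0.026, 0], "spin": 0}
    - {"slide": [-0.015, 0.026, 0], "spin": 0}
    - {"slide": [-0.015, 0.026, 0], "spin": 0}

```text
clock: 40.75
position: [0.6284, -0.0012, 0.1571]
ee_rot: [-0.0, 0.116, 0.993, 0.0]
contact_force: [0.4, -1.2, -3.5]
width: 0.0589
```

Request:
servo_tool:
  increments:
    - {"slide": [-0.012, 0.02, 0], "spin": 0}
    - {"slide": [-0.006, 0.012, 0], "spin": 0}
    - {"slide": [-0.002, 0.005, 0], "spin": 0}
    - {"slide": [0, 0, 0], "spin": 0}
    - {"slide": [0, 0, 0], "spin": 0}
    - {"slide": [0, 0, 0], "spin": 0}
    - {"slide": [0, 0, 0], "spin": 0}
    - {"slide": [0, 0, 0], "spin": 0}

```text
clock: 41.55
position: [0.655, 0.0276, 0.1575]
ee_rot: [0.0, 0.117, 0.993, 0.0]
contact_force: [0.5, 0.8, -3.1]
width: 0.0586
```

Run:
```python
from h import *
plan(.6555,.028,.16,-13.4); mom()
for n in ['top','side']: cv2.imwrite(f'pics/{n}11.png',eyes.get_image(n))
im=cv2.imread('pics/side11.png'); 
for t in tins(im,'green','side',.12): print(t)
```

```text
t 41.55 spin -0.02 slide after spin(mm) [-0.4  0.5 -2.5] norm 3 q6 -1.4 tilt [ 0. -0. -1.]
F [ 0.52  0.79 -3.1 ] M world [0.012 0.08  0.046] M tool [ 0.007  0.08  -0.046] eff [ 5.0000e-03 -5.2235e+01 -2.4757e+01 -1.0000e-03 -4.6000e-02 -0.0000e+00] w 0.0586
(-0.04481773376464844, -0.0813389129638672, 145.33816528320312, 113.49855041503906, -78.75346660614014, array([598., 287.]))
(0.7050147705078125, -0.023421924591064455, 119.31391906738281, 69.04049682617188, -16.46735382080078, array([249., 145.]))
(0.4929578857421875, -0.374458251953125, 110.97099304199219, 64.58491516113281, -13.588890075683594, array([396., 102.]))
```

View pics/side11.png

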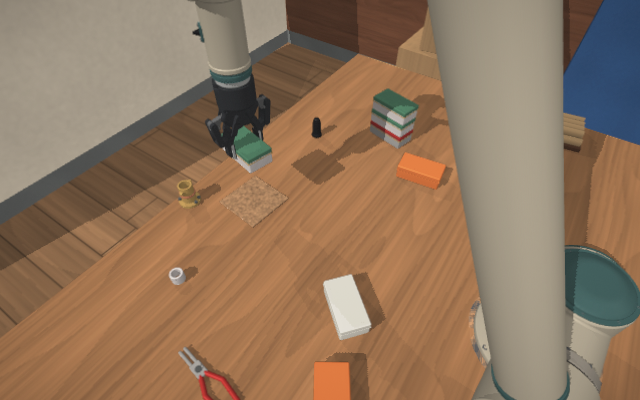

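View pics/top11.png

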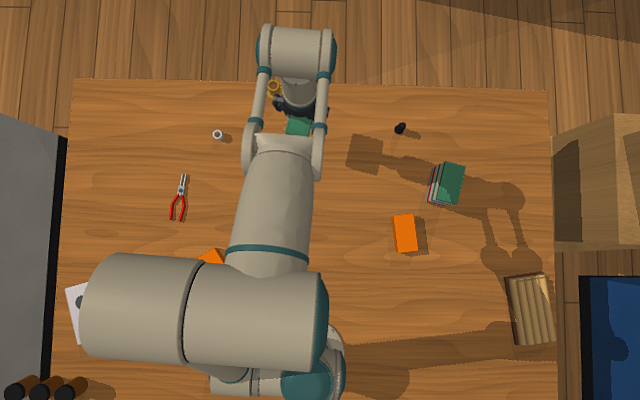

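The side view shows the stack intact at (393,118). The tin is held level near (250,150), above the mat at (255,200), and the pliers, ferrule and cap haven't moved. Handing in.

```bash
python3 -c "
from h import *
print(manip.get_state()['qd'].round(3)); print(manip.sign_off())"
```

```text
[ 0.003  0.001 -0.003  0.001  0.     0.001]
the job is handed in; nothing more can be done
None
```

I handed the job in at about 42 s of the 72 s. The two silent tins are stacked on the red tin, and the arm is holding the rattling one over the mat. No verdict was reported.

- **Finding the rattler:** it is the green tin that stood nearest the red one. In two hard-shake tests its moment about the tin's y changed sign with shake direction (−0.05 to +0.03, then −0.06 to +0.02 N m). That is about 0.08 N m against the 0.1 N m expected, but it repeated. Its first, gentler shake moved it only about 0.03 N m.
- **The silent tins:** the other two stayed within 0.04 N m (sensor noise), and their joint-5 effort was steady. The left tin only had the two gentler shakes, and it was stacked before the harder one was tried.
- **Stack:** left tin on the red one, middle tin on top, each lowered until contact and then released. In the side view the three lid centres agree within about 3 mm and the angles within about 0.5 degrees.
- **Held tin:** TCP at (0.655, 0.028), within about 2 mm of the measured mat centre. The underside is about 0.15 m up, the tool is vertical, and the load reads about 3 N.
- **Left alone:** the pliers, ferrule and reed cap appear unmoved in the last pictures. I checked them by eye rather than measuring.
- **Camera disagreement:** the three cameras differed by up to about 6 mm on the red tin's position, so I aligned the stack on relative wrist-camera measurements.

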